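# Pack the vaccine basket in order of cold

### The arm

A 6-joint arm with a two-finger parallel gripper is mounted at the origin on the work surface. World frame = base frame: x ahead of the robot, y to its left, z up, the work surface at z = 0. Lengths are in m, angles in rad, forces in N, time in s.
With the tool pointing down it reaches from about 0.25 to 0.775 m from the base axis. Payload 4 kg.
Tool frame: the origin (TCP) lies on the centre line of the jaws, within the pads' length; the fingertips stand 14 mm ahead of it and the grasp point (between the pads) lies 5 mm behind it (robot.tcp_to_tips is the distance from the TCP to the fingertips, in m); z points along the fingers, y is the line along which they close (so a half turn about z gives the same grasp; the last joint's range is limited). The gripper opens to 94 mm and grips with 3 to 60 N. Pads are 16 mm wide; open, the fingers measure 119 mm over their backs; the gripper's body (75 mm by 177 mm) begins 78 mm behind the grasp point.
Start: joints at [-1.306, 0.087, 1.371, -0, 1.684, -0.103], TCP at [0.198, -0.513, 0.22] pointing down, gripper open.
Joint ranges: [-3.1, 3.1], [-0.76, 2.03], [0.27, 2.55], [-1.08, 4.22], [0.17, 2.65], [-2.57, 2.57]. Speed limits (rad/s): [2.79, 2.79, 3.14, 3.14, 3.14, 3.14].

### API

Orientations are given as [roll, pitch, yaw] about the fixed x, y, z axes, in that order (R = Rz(yaw) Ry(pitch) Rx(roll)).
In Python, from bench import robot gives the robot as it stands.
- The arm moves only by the tool carry_out, never from a script. Its argument "increments" is a list of rows, each a list of 3 entries, a list of its own where there are three numbers: the closure in counts, from 0 (fully open) to 255 (shut), then the shift along the tool's x, y, z in mm, then the turn about the tool's z in degrees. In form: [[fingers, [dx, dy, dz], twist], ...]. A call has 1 to 8 rows; each row shifts and turns the commanded pose from where the row before left it, along the tool's axes as they then stand; what a row does not reach is not made up. A row lasts 1/10 s, in which the tool goes at most 50 mm and 8.59 degrees, less where a joint would pass 70% of its speed; a pose out of reach is approached as far as the arm can. A call with a gripper value outside its range is refused whole. The fingers move at their own pace and stop on an object; the grip force is fixed at half the most. Time passes only in rows, so rows that do not move let the fingers close. It gives the time, the measured TCP pose, the force, the opening and the grip force at its end, in the units of the state.
- robot.get_obs(): the state, without advancing time (a new reading comes with each control period).
- robot.snapshot(name): name is "side" or "top"; returns the picture (480x640x3 uint8, blue, green, red); there is no depth.
- robot.get_calibration(name): a dict with "vfov" (degrees; the focal length in pixels is half the picture's height over the tangent of half this angle, whatever the lens; pixels are square), "cx", "cy" (the principal point, pixels), "k1" (the pictures are not rectified: a ray, as slopes to the right and down, at radius r is drawn at 1 + k1 r^2 times it, then the intrinsics apply), "T" (4x4, takes a point from camera to world coordinates). Camera axes: x right, y down, z forward; pixel columns grow to the right and rows downward; lengths in m; the calibration is good to about 2 mm. A picture is of the moment at which its call begins. get_calibration takes no time and is no camera call.
- robot.close_job(): hands the job in; it is judged then, once.
The state is a dict: "time": time; "joint_positions": joint angles; "qvel": joint speeds; "joint_torque": joint torques, N m; "tool_pos": TCP position; "ee_rot": TCP orientation; "wrist_force": force on the tool from outside, world axes, zero at the start; "wrist_torque": the same for the moment, N m; "width": finger opening in m; "finger_force": force on a finger pad.
Only numpy, scipy, OpenCV 4.12 (cv2) and the standard library are available. Lean on these libraries where they do the work, as an engineer would, in place of code of your own. Each camera call takes 0.05 s, during which the arm holds its last target. There are 200 camera calls.

### The job

Pack the three vaccine cartons upright in one row, end to end, down the middle of the wire basket, evenly spaced between the ice pack and the green diluent carton that are already in it: red polio next to the ice pack, yellow measles in the middle, and purple five-in-one, which must not freeze, next to the diluent. Then lay the temperature logger flat on top of the purple carton, centred. The vials are glass, so set everything down without dropping or tipping it, and leave the ice pack, the diluent and the other things on the desk where they are.

Things in the scene. Friction and masses are not known exactly. Their poses are not given: they have to be found in the camera images.
- basket: White wire payload basket of a cold box; it stands firm and does not slide; outside 172 x 312 mm, inside 160 x 300 mm, wall wires 6 mm thick with the rim 45 mm above the desk, floor 4 mm above the desk. Origin: middle of its underside, on the desk. y axis along its length (the row runs along y through the origin), x axis across it, z up.
- ice_pack: Light blue ribbed ice pack standing on its long edge inside the basket, at one end or the other (left or right end differs from start to start); 132 mm across the basket x 34 mm along the row x 60 mm high; loose. Origin: middle of its underside; x along its 132 mm length (across the basket), y through its thickness, z up. It stands about 131 mm from the basket's middle.
- diluent: Long narrow white carton with a green band, standing inside the basket at the end opposite the ice pack; 110 mm across the basket x 34 mm along the row x 50 mm high; loose. Origin: middle of its underside; x along its 110 mm length (across the basket), y through its thickness, z up. It stands about 131 mm from the basket's middle. Between it and the ice pack lie 228 mm of free row.
- polio: Polio vaccine: white card carton with a broad red band over top and sides, loose on the desk; 60 x 42 x 56 mm (x, y, height), about 0.12 kg. Origin: middle of its underside; x along its 60 mm length, y across its 42 mm width, z up.
- measles: Measles vaccine: the same carton with a yellow band, 60 x 42 x 56 mm (x, y, height), loose on the desk. Origin: middle of its underside; x along its 60 mm length, y across its 42 mm width, z up.
- penta: Five-in-one (pentavalent) vaccine, the one that must not freeze: the same carton with a purple band, 60 x 42 x 56 mm (x, y, height), loose on the desk. Origin: middle of its underside; x along its 60 mm length, y across its 42 mm width, z up.
- logger: Temperature logger: flat white case with a grey-green screen and a black button on top, lying on the desk screen up; 60 x 38 x 16 mm (x, y, height), 0.04 kg. Origin: middle of its underside; x along its 60 mm length, y across its 38 mm width, z up.
- sharps_bin: Bystander: yellow sharps bin with a red lid, 116 x 136 x 146 mm (x, y, height), at the left edge of the work. Origin: middle of its underside.
- sanitiser: Bystander: pale pump bottle of hand sanitiser with a blue pump, 60 mm in diameter, 157 mm high, at the right edge of the work. Origin: middle of its underside.
- steel_dish: Bystander: empty steel instrument dish, 75 x 190 x 26 mm (x, y, height), beyond the basket. Origin: middle of its underside.
Mind the look-alikes: they are no part of the job. Leave any orange look-alike of the diluent alone.

How it is judged:
At the end, for the whole second after the job is handed in: Cartons upright, lengthwise (17 deg), within 18 mm of the basket's centre line; middles: polio to ice pack under 76 mm, measles to basket under 20, five-in-one to diluent under 76, logger flat on five-in-one within 15; ice pack, diluent upright, moved under 15 mm; all released, at rest (x of polio in the frame of basket between -0.018 and 0.018 m and height (world z) of each of polio, measles, penta below 0.009 m and angle between each of polio, measles, penta, logger, ice_pack, diluent's own z axis and vertical below 0.12 rad and angle between the x axis of each of polio, measles, penta and the y axis of basket, either way round below 0.3 rad and x of measles in the frame of basket between -0.018 and 0.018 m and x of penta in the frame of basket between -0.018 and 0.018 m and horizontal distance between polio and ice_pack below 0.076 m and horizontal distance between measles and basket below 0.02 m and horizontal distance between penta and diluent below 0.076 m and horizontal distance between logger and penta below 0.015 m and z of logger in the frame of penta between 0.052 and 0.061 m and distance of each of ice_pack, diluent from where it was at the start of the episode below 0.015 m and linear speed of each of polio, measles, penta, logger below 0.02 m/s and contact force between each of polio, measles, penta, logger and the fingers below 0.05 N); the robot touches nothing.
It fails at once if the sharps bin, the sanitiser bottle or the steel dish is pushed more than 30 mm (distance of any of sharps_bin, sanitiser, steel_dish from where it was at the start of the episode above 0.03 m).
It fails at once if a vaccine carton or the logger is tipped more than 40 degrees (angle between any of polio, measles, penta, logger's own z axis and vertical above 0.7 rad).
It fails at once if a carton or the logger is dropped: it falls free of the gripper faster than 0.8 m/s, from over 30 mm ((linear speed of polio above 0.8 m/s and contact force between polio and the fingers below 0.01 N) or (linear speed of measles above 0.8 m/s and contact force between measles and the fingers below 0.01 N) or (linear speed of penta above 0.8 m/s and contact force between penta and the fingers below 0.01 N) or (linear speed of logger above 0.8 m/s and contact force between logger and the fingers below 0.01 N)).
It also fails if it takes over 96 s, if anything falls off the work surface, if the arm or the gripper's body presses on something with over 40 N, if the wrist force passes 120 N, or if a joint passes its speed limit or range.

## Working session

There is one attempt and no reset: what is moved stays moved. The work goes in short steps, Python scripts to look and compute and a tool call to move; the robot and the scene stay as the last step left them, time stands still between calls to the robot, and variables do not carry over. Pictures are saved under pics/ and viewed, at most 14 in all, crops included, and the job is handed in when it is done.

Besides the shell and the picture viewer there is one more tool, called after "Emit:" in YAML: its name, and indented under it one key for each argument. carry_out: Moves the arm, as the interface text tells. Its arguments: {"type":"object","properties":{"increments":{"type":"array","items":{"type":"array"}}},"required":["increments"]}

```bash
mkdir -p pics; ls; python3 - <<'E'
from bench import robot
import cv2
for n in("top","side"):
    cv2.imwrite(f"pics/{n}0.png",robot.snapshot(n)); c=robot.get_calibration(n); print(n,c)
o=robot.get_obs(); print(o["time"],o["tool_pos"],o["ee_rot"],o["width"])
E
```

```text
pics
top {'vfov': 57.85704610102234, 'cx': 313.0980563982519, 'cy': 243.13268904003166, 'k1': 0.013493430622679069, 'T': array([[ 0.02323015, -0.99346304,  0.11176563,  0.47865049],
       [-0.99968535, -0.02414175, -0.00680967, -0.00526143],
       [ 0.00946337, -0.11157228, -0.99371126,  1.11020761],
       [ 0.        ,  0.        ,  0.        ,  1.        ]])}
side {'vfov': 47.80575198835137, 'cx': 313.60014604632534, 'cy': 244.64396251031297, 'k1': 0.038104448861417214, 'T': array([[-0.99789271, -0.03477917,  0.05477724,  0.51318902],
       [-0.0648518 ,  0.56183026, -0.82470662,  1.20034558],
       [-0.0020929 , -0.82652113, -0.56290181,  0.87362138],
       [ 0.        ,  0.        ,  0.        ,  1.        ]])}
0.1 [ 0.19761856 -0.51277692  0.21842044] [-3.13960524e+00 -1.98365018e-04  3.67768695e-01] 0.09417381208233253
```

View pics/top0.png

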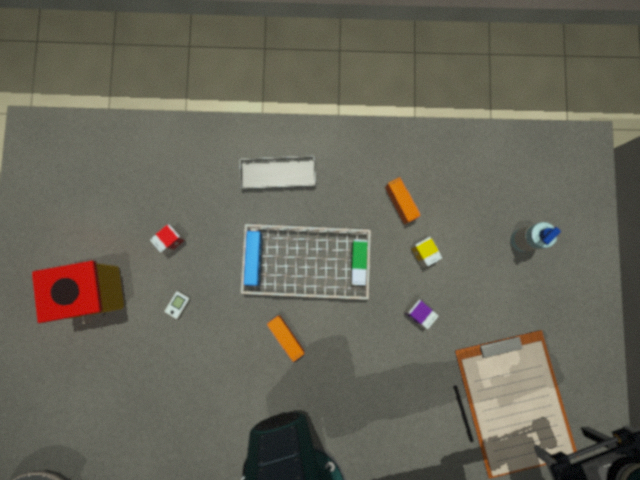

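View pics/side0.png

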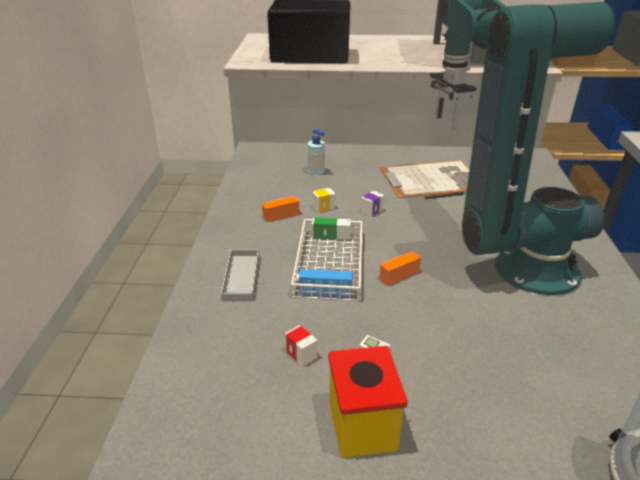

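Top view: red carton (165,238), yellow (427,251), purple (422,314), logger (177,305). The ice pack is at (252,259) and the diluent, with its green band, at (360,262). The look-alikes are the orange cartons at (403,200) and (285,338), which I leave alone. I'll check the real items in an enlarged montage.

```bash
python3 - <<'E'
import cv2,numpy as np
a=cv2.imread("pics/top0.png")
def cr(x,y,w=25,h=25,s=8):return cv2.resize(a[y-h:y+h,x-w:x+w],None,fx=s,fy=s,interpolation=cv2.INTER_CUBIC)
r=5
row1=np.hstack([cr(165,238,20,20,6.65),cr(427,251,20,20,6.65),cr(422,314,20,20,6.65)])[:, :798]
b=cr(306,262,70,42,4.0)
l=cr(177,305,18,20,6.6)
bot=np.zeros((336,row1.shape[1],3),np.uint8); bot[:b.shape[0],:b.shape[1]]=b; bot[:l.shape[0],560:560+l.shape[1]]=l[:,:row1.shape[1]-560]
cv2.imwrite("pics/m0.png",np.vstack([row1,bot]))
E
```

```text
(no output)
```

View pics/m0.png

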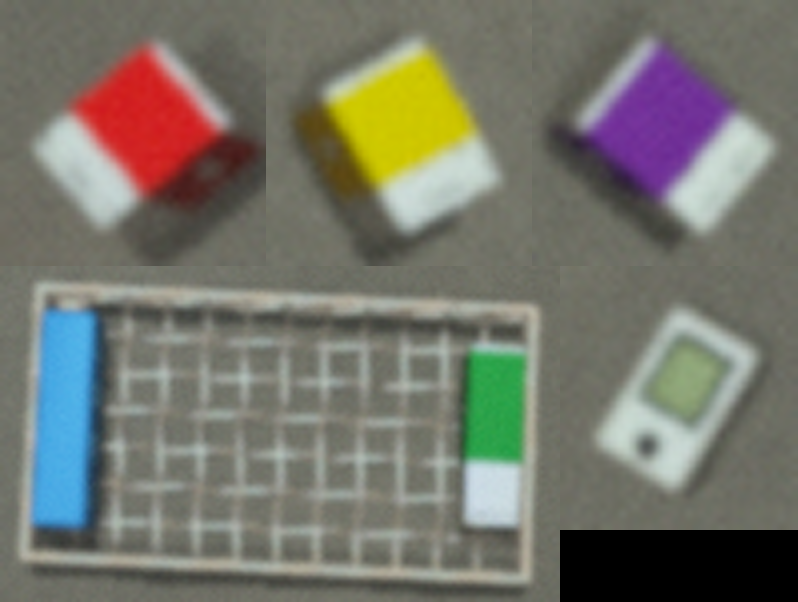

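The crops show the red, yellow and purple cartons with their white end strips, the logger screen-up, and the basket with ice at left and diluent at right. All match the descriptions, and the orange look-alikes stay out of it.

```bash
cat > h.py <<'E'
import cv2,numpy as np
from bench import robot
def K(c):
    f=240/np.tan(np.radians(c["vfov"]/2)); return np.array([[f,0,c["cx"]],[0,f,c["cy"]],[0,0,1.]]),np.array([c["k1"],0,0,0.])
def cast(n,px,z):
    c=robot.get_calibration(n);k,d=K(c);u=cv2.undistortPoints(np.float64(px).reshape(-1,1,2),k,d).reshape(-1,2)
    r=np.c_[u,np.ones(len(u))]@c["T"][:3,:3].T;o=c["T"][:3,3]
    return o+r*((z-o[2])/r[:,2])[:,None]
def proj(n,P):
    c=robot.get_calibration(n);k,d=K(c);T=np.linalg.inv(c["T"])
    return cv2.projectPoints(np.float64(P).reshape(-1,3),cv2.Rodrigues(T[:3,:3])[0],T[:3,3],k,d)[0].reshape(-1,2)
def rect(im,x,y,z,mask,h=22,s=8,n="top"):
    """min-area rectangle of the mask blob nearest (x,y), cast on plane z -> centre, long dir angle deg, sizes mm"""
    x,y=int(x),int(y)
    c=cv2.resize(im[y-h:y+h,x-h:x+h],None,fx=s,fy=s,interpolation=cv2.INTER_CUBIC)
    m=cv2.morphologyEx(mask(c).astype(np.uint8)*255,cv2.MORPH_OPEN,np.ones((s*2,s*2)))
    cs=cv2.findContours(m,0,2)[0]
    k=max(cs,key=lambda q:cv2.contourArea(q)-20*np.linalg.norm(q.mean((0,1))-h*s))
    P=cast(n,(k.reshape(-1,2)+.5)/s-.5+[x-h,y-h],z)[:,:2]
    (cc,sz,a)=cv2.minAreaRect(np.float32(P*1000))
    if sz[0]<sz[1]: a+=90;sz=sz[::-1]
    a=(a+90)%180-90
    return np.round(cc,1),round(a,1),np.round(sz,1)
V=lambda c:(c.max(2)>np.where(c[...,1]<90,115,150))
E
python3 - <<'E'
from h import *
im=cv2.imread("pics/top0.png")
for n,x,y,z in[("red",165,238,.056),("yel",427,251,.056),("pur",422,314,.056),("log",177,305,.016)]: print(n,*rect(im,x,y,z,V))
hs=lambda lo,hi:(lambda c:cv2.inRange(cv2.cvtColor(c,cv2.COLOR_BGR2HSV),lo,hi)>0)
print("ice",*rect(im,252,259,.064,hs((95,100,130),(115,255,255)),40))
print("dil",*rect(im,360,262,.054,lambda c:(hs((50,120,80),(75,255,255))(c)|(c.min(2)>190)),30))
# basket rim outer corners, from crop
cor=np.array([[38,284+0],[541,304],[528,582],[22,562]],float)-[0,266]
px=cor/4.+[306-70,262-42]-.4
P=cast("top",px,.045)[:,:2]*1000; print(P.round(1),P.mean(0)); print(cv2.minAreaRect(np.float32(P)))
E
```

```text
red [601.6 350.4] -46.8 [61.1 46.8]
yel [ 585.  -295.7] 30.2 [62.3 45.2]
pur [ 432.8 -281.6] 50.4 [61.6 43.9]
log [439.7 323.8] -28.5 [60.4 38.3]
ice [557.7 134.2] -0.9 [132.2  34.2]
dil [ 571.6 -125.2] -1.4 [64.3 35.3]
[[ 641.8  156.9]
 [ 636.9 -154.9]
 [ 465.8 -148.4]
 [ 470.7  159.6]] [553.81450027   3.27673855]
((553.82080078125, 2.3299407958984375), (311.8459777832031, 171.24749755859375), 89.08656311035156)
```

```bash
cat >> h.py <<'E'
def go(x,y,z,yaw,n=None,src=None):
    """rows (tool axes, mm, deg) from the present pose to the world target (mm, deg)"""
    if src is None:
        o=robot.get_obs();p=np.array(o["tool_pos"])*1000;w=np.degrees(o["ee_rot"][2])
    else: p=np.array(src[:3]);w=src[3]
    D=np.array([x,y,z])-p;dw=(yaw-w+180)%360-180
    n=n or int(max(np.ceil(np.linalg.norm(D)/45),np.ceil(abs(dw)/8.5),1))
    print("n",n,"delta",D.round(1),"dyaw",round(dw,1))
    for i in range(n):
        t=np.radians(w+dw*i/n);d=D/n
        print([[round(d[0]*np.cos(t)+d[1]*np.sin(t),1),round(d[0]*np.sin(t)-d[1]*np.cos(t),1),round(-d[2],1)],round(-dw/n,2)])
E
python3 -c "
from h import *
go(432.8,-281.6,140,50.4)
print(cast('top',[[123,295],[60,322]],0))"
```

```text
n 8 delta [235.2 231.2 -78.4] dyaw 29.3
[[np.float64(37.8), np.float64(-16.4), np.float64(9.8)], np.float64(-3.67)]
[[np.float64(38.8), np.float64(-13.9), np.float64(9.8)], np.float64(-3.67)]
[[np.float64(39.6), np.float64(-11.4), np.float64(9.8)], np.float64(-3.67)]
[[np.float64(40.3), np.float64(-8.9), np.float64(9.8)], np.float64(-3.67)]
[[np.float64(40.7), np.float64(-6.3), np.float64(9.8)], np.float64(-3.67)]
[[np.float64(41.1), np.float64(-3.7), np.float64(9.8)], np.float64(-3.67)]
[[np.float64(41.2), np.float64(-1.0), np.float64(9.8)], np.float64(-3.67)]
[[np.float64(41.2), np.float64(1.6), np.float64(9.8)], np.float64(-3.67)]
[[0.46030366 0.46328679 0.        ]
 [0.39016643 0.61401101 0.        ]]
```

Emit:
carry_out:
  increments:
    - [0,[38,-16.5,10],-3.7]
    - [0,[39,-14,10],-3.7]
    - [0,[39.5,-11.5,10],-3.7]
    - [0,[40.5,-9,10],-3.7]
    - [0,[40.5,-6.5,10],-3.7]
    - [0,[41,-3.5,10],-3.7]
    - [0,[41,-1,10],-3.7]
    - [0,[41,1.5,9],-3.7]

```text
time: 0.9
tool_pos: [0.4328, -0.2798, 0.1395]
ee_rot: [-3.141, 0.0, 0.887]
wrist_force: [1.0, -1.1, -0.2]
width: 0.0939
finger_force: 0.0
```

```bash
python3 -c "
from h import *
go(432.8,-281.6,25,50.4,6);o=robot.get_obs();print(o['tool_pos'],o['ee_rot'],o['joint_positions'])"
```

```text
n 6 delta [   0.    -1.8 -114.5] dyaw -0.4
[[np.float64(-0.2), np.float64(0.2), np.float64(19.1)], np.float64(0.07)]
[[np.float64(-0.2), np.float64(0.2), np.float64(19.1)], np.float64(0.07)]
[[np.float64(-0.2), np.float64(0.2), np.float64(19.1)], np.float64(0.07)]
[[np.float64(-0.2), np.float64(0.2), np.float64(19.1)], np.float64(0.07)]
[[np.float64(-0.2), np.float64(0.2), np.float64(19.1)], np.float64(0.07)]
[[np.float64(-0.2), np.float64(0.2), np.float64(19.1)], np.float64(0.07)]
[ 0.43279173 -0.27978731  0.13949958] [-3.14065113e+00  1.54776335e-04  8.87018653e-01] [-6.83838086e-01  4.07676237e-02  1.57909541e+00 -1.55012618e-04
  1.52267114e+00 -5.28088566e-05]
```

Emit:
carry_out:
  increments:
    - [0,[-1,1,30],0]
    - [0,[0,0.5,35],0.4]
    - [0,[0,0,30],0]
    - [0,[0,0,14],0]
    - [0,[0,0,5],0]
    - [255,[0,0,0],0]
    - [255,[0,0,0],0]
    - [255,[0,0,0],0]

```text
time: 1.7
tool_pos: [0.4337, -0.2841, 0.0283]
ee_rot: [3.138, 0.0, 0.877]
wrist_force: [0.6, -0.0, -0.2]
width: 0.0729
finger_force: 0.0
```

Emit:
carry_out:
  increments:
    - [255,[0,0,0],0]
    - [255,[0,0,0],0]
    - [255,[0,0,0],0]
    - [255,[0,0,0],0]
    - [255,[0,0,0],0]

```text
time: 2.2
tool_pos: [0.4326, -0.283, 0.0266]
ee_rot: [-3.141, 0.0, 0.877]
wrist_force: [-0.5, 1.0, 2.1]
width: 0.042
finger_force: 30.0
```

Emit:
carry_out:
  increments:
    - [255,[0,0,-15],0]
    - [255,[0,0,-35],0]
    - [255,[0,0,-40],0]
    - [255,[0,0,-35],0]
    - [255,[0,0,0],0]

```text
time: 2.7
tool_pos: [0.4354, -0.2853, 0.1576]
ee_rot: [3.129, -0.0, 0.877]
wrist_force: [-0.2, -0.2, -0.6]
width: 0.0418
finger_force: 30.0
```

```bash
sed -i 's/        print(\[\[round(\(.*\)$/        print([[float(round(\1/' h.py; sed -i '$d' h.py; cat >> h.py <<'E'
        print(np.r_[np.round([d[0]*np.cos(t)+d[1]*np.sin(t),d[0]*np.sin(t)-d[1]*np.cos(t),-d[2],-dw/n],1)].tolist())
E
python3 -c "
from h import *
go(553.9,-69.1,150,89.1,7)"
```

```text
n 7 delta [118.5 216.2  -7.6] dyaw 38.8
[34.6, -6.7, 1.1, -5.5]
[35.1, -3.4, 1.1, -5.5]
[35.2, 0.1, 1.1, -5.5]
[35.1, 3.5, 1.1, -5.5]
[34.6, 6.8, 1.1, -5.5]
[33.7, 10.1, 1.1, -5.5]
[32.6, 13.3, 1.1, -5.5]
```

Emit:
carry_out:
  increments:
    - [255,[34,-6.5,1],-5.5]
    - [255,[35,-3.5,1],-5.5]
    - [255,[35,0,1],-5.5]
    - [255,[35,3.5,1],-5.5]
    - [255,[34.5,7,1],-5.5]
    - [255,[33.5,10,1],-5.5]
    - [255,[32.5,13.5,0],-5.5]
    - [255,[0,0,0],0]

```text
time: 3.5
tool_pos: [0.5518, -0.0646, 0.1431]
ee_rot: [-3.139, -0.002, 1.555]
wrist_force: [-0.1, -0.6, -0.3]
width: 0.0421
finger_force: 30.0
```

```bash
python3 - <<'E'
from h import *
go(553.9,-69.1,31,89.1,1)
cv2.imwrite("pics/top1.png",robot.snapshot("top")[180:330,200:410])
im=cv2.resize(cv2.imread("pics/top1.png"),None,fx=3.5,fy=3.5,interpolation=2)
s=cv2.resize(robot.snapshot("side")[160:320,240:450],None,fx=3.5,fy=3.5,interpolation=2)
cv2.imwrite("pics/s1.png",s)
E
```

```text
n 1 delta [   2.1   -4.5 -112.1] dyaw -0.0
[-4.4, 2.2, 112.1, 0.0]
```

View pics/s1.png

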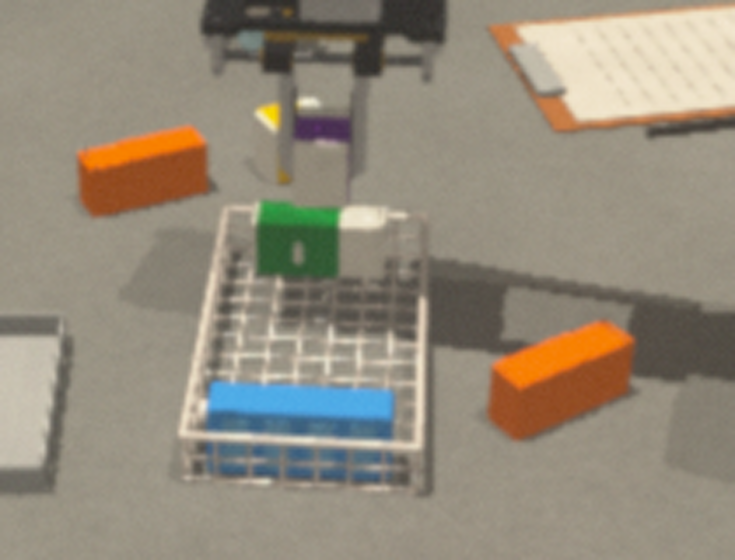

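The side view shows the purple carton held upright between the fingers, centred over the row just in front of the diluent, with nothing else disturbed. I'll lower it now.

Emit:
carry_out:
  increments:
    - [255,[-4.5,2,30],0]
    - [255,[0,0,35],0]
    - [255,[0,0,25],0]
    - [255,[0,0,12],0]
    - [255,[0,0,3],0]
    - [255,[0,0,0],0]
    - [255,[0,0,0],0]

```text
time: 4.3
tool_pos: [0.5544, -0.0736, 0.0422]
ee_rot: [3.138, 0.001, 1.549]
wrist_force: [1.1, 0.7, -1.0]
width: 0.042
finger_force: 30.0
```

```bash
python3 -c "
from h import *
go(553.9,-69.1,31,89.1,1)"
```

```text
n 1 delta [ -0.5   4.5 -11.2] dyaw 0.4
[4.5, -0.6, 11.2, -0.4]
```

```bash
python3 -c "
from h import *
for i in range(5):
    robot.snapshot('top');o=robot.get_obs();print(o['time'],np.round(o['tool_pos'],4),np.round(o['ee_rot'],3),np.round(o['wrist_force'],1))"
```

```text
4.35 [ 0.5545 -0.0735  0.0424] [3.138e+00 1.000e-03 1.549e+00] [-0.2  0.  -0.4]
4.4 [ 0.5544 -0.0733  0.0423] [3.138e+00 1.000e-03 1.549e+00] [ 0.  -0.4 -1. ]
4.45 [ 0.5543 -0.0732  0.0421] [3.139e+00 1.000e-03 1.549e+00] [ 0.6 -1.  -0.6]
4.5 [ 0.5541 -0.0731  0.0418] [3.139e+00 1.000e-03 1.549e+00] [-0.3 -0.2 -0.5]
4.55 [ 0.5538 -0.073   0.0415] [3.14 0.   1.55] [ 0.3 -0.3 -1.4]
```

Emit:
carry_out:
  increments:
    - [255,[2,0,4],-0.3]
    - [255,[0,0,3],0]
    - [255,[0,0,0],0]
    - [255,[0,0,0],0]
    - [255,[0,0,0],0]
    - [255,[0,0,0],0]
    - [255,[0,0,0],0]
    - [255,[0,0,0],0]

```text
time: 5.35
tool_pos: [0.5533, -0.071, 0.0335]
ee_rot: [3.141, 0.0, 1.555]
wrist_force: [0.4, -0.0, -1.2]
width: 0.0421
finger_force: 30.0
```

Emit:
carry_out:
  increments:
    - [255,[0,0,1],0]
    - [255,[0,0,0],0]
    - [255,[0,0,0],0]
    - [255,[0,0,0],0]
    - [255,[0,0,0],0]
    - [255,[0,0,0],0]
    - [255,[0,0,0],0]
    - [255,[0,0,0],0]

```text
time: 6.15
tool_pos: [0.5533, -0.0709, 0.0325]
ee_rot: [3.142, 0.0, 1.555]
wrist_force: [0.5, -0.7, -0.5]
width: 0.0419
finger_force: 30.0
```

Emit:
carry_out:
  increments:
    - [255,[0,0,1.5],0]
    - [255,[0,0,0],0]
    - [255,[0,0,0],0]
    - [255,[0,0,0],0]

```text
time: 6.55
tool_pos: [0.5533, -0.0709, 0.031]
ee_rot: [-3.142, 0.0, 1.555]
wrist_force: [-0.1, -1.1, -1.4]
width: 0.0421
finger_force: 30.0
```

Emit:
carry_out:
  increments:
    - [255,[0,0,1],0]
    - [255,[0,0,0],0]
    - [255,[0,0,0],0]
    - [255,[0,0,0],0]

```text
time: 6.95
tool_pos: [0.5535, -0.071, 0.0306]
ee_rot: [3.141, 0.0, 1.555]
wrist_force: [-2.6, 0.2, 5.0]
width: 0.0418
finger_force: 30.0
```

Contact felt at a TCP height of 30.6 mm. Releasing and rising.

Emit:
carry_out:
  increments:
    - [0,[0,0,0],0]
    - [0,[0,0,0],0]
    - [0,[0,0,0],0]
    - [0,[0,0,0],0]
    - [0,[0,0,0],0]
    - [0,[0,0,-15],0]
    - [0,[0,0,-45],0]
    - [0,[0,0,-50],0]

```text
time: 7.75
tool_pos: [0.5519, -0.0707, 0.1402]
ee_rot: [-3.138, -0.001, 1.555]
wrist_force: [1.5, -0.1, 0.4]
width: 0.0941
finger_force: 0.0
```

```bash
python3 -c "
from h import *
go(585,-295.7,130,30.2,8)"
```

```text
n 8 delta [  33.1 -225.   -10.2] dyaw -58.9
[-28.1, 4.6, 1.3, 7.4]
[-27.2, 8.1, 1.3, 7.4]
[-26.0, 11.6, 1.3, 7.4]
[-24.3, 14.8, 1.3, 7.4]
[-22.2, 17.8, 1.3, 7.4]
[-19.7, 20.5, 1.3, 7.4]
[-16.9, 22.8, 1.3, 7.4]
[-13.9, 24.8, 1.3, 7.4]
```

Emit:
carry_out:
  increments:
    - [0,[-28,4.5,1],7.4]
    - [0,[-27,8,1],7.4]
    - [0,[-26,11.5,1],7.4]
    - [0,[-24.5,15,1],7.4]
    - [0,[-22,18,1],7.4]
    - [0,[-19.5,20.5,1],7.4]
    - [0,[-17,23,1],7.4]
    - [0,[-14,25,1],7.4]

```text
time: 8.55
tool_pos: [0.5864, -0.2975, 0.1334]
ee_rot: [3.14, -0.001, 0.516]
wrist_force: [-0.1, -0.3, 0.6]
width: 0.0942
finger_force: 0.0
```

Emit:
carry_out:
  increments:
    - [0,[0,0,30],0]
    - [0,[0,0,0],0]
    - [0,[0,0,0],0]
    - [0,[0,0,0],0]
    - [0,[0,0,0],0]
    - [0,[0,0,0],0]
    - [0,[0,0,0],0]
    - [0,[0,0,0],0]

```text
time: 9.35
tool_pos: [0.5863, -0.2961, 0.1024]
ee_rot: [3.141, -0.0, 0.522]
wrist_force: [-0.3, 0.1, 0.1]
width: 0.0941
finger_force: 0.0
```

```bash
python3 -c "
from h import *
go(585,-295.7,25,30.2,1)"
```

```text
n 1 delta [ -1.3   0.4 -77.4] dyaw 0.3
[-0.9, -1.0, 77.4, -0.3]
```

Emit:
carry_out:
  increments:
    - [0,[-1,-1,35],-0.3]
    - [0,[0,0,27],0]
    - [0,[0,0,12],0]
    - [0,[0,0,3.5],0]
    - [0,[0,0,0],0]
    - [0,[0,0,0],0]
    - [0,[0,0,0],0]
    - [0,[0,0,0],0]

```text
time: 10.15
tool_pos: [0.5855, -0.2963, 0.026]
ee_rot: [3.139, -0.001, 0.527]
wrist_force: [0.3, -1.2, -0.7]
width: 0.0937
finger_force: 0.0
```

Emit:
carry_out:
  increments:
    - [255,[0,0,0],0]
    - [255,[0,0,0],0]
    - [255,[0,0,0],0]
    - [255,[0,0,0],0]
    - [255,[0,0,0],0]
    - [255,[0,0,0],0]
    - [255,[0,0,0],0]
    - [255,[0,0,0],0]

```text
time: 10.95
tool_pos: [0.5847, -0.2958, 0.0245]
ee_rot: [-3.141, 0.0, 0.527]
wrist_force: [-0.4, 0.1, 0.5]
width: 0.0415
finger_force: 30.0
```

Emit:
carry_out:
  increments:
    - [255,[0,0,-15],0]
    - [255,[0,0,-35],0]
    - [255,[0,0,-40],0]
    - [255,[0,0,-35],0]
    - [255,[0,0,0],0]

```text
time: 11.45
tool_pos: [0.5879, -0.2978, 0.1586]
ee_rot: [3.128, -0.007, 0.527]
wrist_force: [0.7, -0.7, 0.3]
width: 0.0419
finger_force: 30.0
```

```bash
python3 -c "
from h import *
go(555,2.9,150,89.1,8)"
```

```text
n 8 delta [-32.9 300.7  -8.6] dyaw 58.9
[15.3, -34.6, 1.1, -7.4]
[19.6, -32.3, 1.1, -7.4]
[23.6, -29.5, 1.1, -7.4]
[27.2, -26.3, 1.1, -7.4]
[30.4, -22.6, 1.1, -7.4]
[33.0, -18.5, 1.1, -7.4]
[35.1, -14.1, 1.1, -7.4]
[36.6, -9.5, 1.1, -7.4]
```

Emit:
carry_out:
  increments:
    - [255,[15,-34.5,0],-7.4]
    - [255,[19.5,-32.5,0],-7.4]
    - [255,[23.5,-29.5,0],-7.4]
    - [255,[27,-26,0],-7.4]
    - [255,[30,-22.5,0],-7.4]
    - [255,[33,-18.5,0],-7.4]
    - [255,[35,-14,0],-7.4]
    - [255,[36.5,-9.5,0],-7.4]

```text
time: 12.25
tool_pos: [0.5496, 0.0052, 0.1486]
ee_rot: [-3.14, -0.0, 1.565]
wrist_force: [1.0, 0.2, -1.0]
width: 0.0423
finger_force: 30.0
```

Emit:
carry_out:
  increments:
    - [255,[0,0,10],0]
    - [255,[0,0,0],0]
    - [255,[0,0,0],0]
    - [255,[0,0,0],0]
    - [255,[0,0,0],0]
    - [255,[0,0,0],0]
    - [255,[0,0,0],0]
    - [255,[0,0,0],0]

```text
time: 13.05
tool_pos: [0.5507, 0.0034, 0.1396]
ee_rot: [3.141, 0.0, 1.559]
wrist_force: [-0.2, -0.5, -0.9]
width: 0.0421
finger_force: 30.0
```

```bash
python3 -c "
from h import *
go(555,2.9,31,89.1,1)"
```

```text
n 1 delta [   4.3   -0.5 -108.6] dyaw -0.2
[-0.5, 4.3, 108.6, 0.2]
```

Emit:
carry_out:
  increments:
    - [255,[-0.5,4,40],0]
    - [255,[0,0,40],0]
    - [255,[0,0,20],0]
    - [255,[0,0,7],0]
    - [255,[0,0,0],0]
    - [255,[0,0,0],0]
    - [255,[0,0,0],0]
    - [255,[0,0,0],0]

```text
time: 13.85
tool_pos: [0.5558, 0.003, 0.0342]
ee_rot: [3.138, 0.0, 1.56]
wrist_force: [0.2, -0.2, -1.0]
width: 0.0419
finger_force: 30.0
```

Emit:
carry_out:
  increments:
    - [255,[0,0,1],0]
    - [255,[0,0,0],0]
    - [255,[0,0,0],0]
    - [255,[0,0,0],0]
    - [255,[0,0,0],0]
    - [255,[0,0,0],0]
    - [255,[0,0,0],0]

```text
time: 14.55
tool_pos: [0.5546, 0.0031, 0.0314]
ee_rot: [-3.142, 0.0, 1.56]
wrist_force: [-0.5, 0.0, -0.8]
width: 0.0417
finger_force: 30.0
```

Emit:
carry_out:
  increments:
    - [255,[0,0,1],0]
    - [255,[0,0,0],0]
    - [255,[0,0,0],0]
    - [255,[0,0,0],0]
    - [255,[0,0,0],0]

```text
time: 15.05
tool_pos: [0.5546, 0.0031, 0.0305]
ee_rot: [3.142, 0.0, 1.56]
wrist_force: [0.6, -0.3, -0.3]
width: 0.0419
finger_force: 30.0
```

Emit:
carry_out:
  increments:
    - [255,[0,0,1.5],0]
    - [255,[0,0,0],0]
    - [255,[0,0,0],0]
    - [255,[0,0,0],0]
    - [255,[0,0,0],0]

```text
time: 15.55
tool_pos: [0.5546, 0.0031, 0.029]
ee_rot: [3.142, 0.0, 1.56]
wrist_force: [0.9, -0.5, -0.5]
width: 0.0419
finger_force: 30.0
```

Emit:
carry_out:
  increments:
    - [255,[0,0,0.7],0]
    - [255,[0,0,0],0]
    - [255,[0,0,0],0]
    - [255,[0,0,0],0]
    - [255,[0,0,0],0]

```text
time: 16.05
tool_pos: [0.5547, 0.0031, 0.0284]
ee_rot: [3.141, 0.0, 1.56]
wrist_force: [-0.4, 0.6, -0.1]
width: 0.0418
finger_force: 30.0
```

Contact is due at 28.5 mm and the load is easing, so I'll go 0.6 mm further, then release.

Emit:
carry_out:
  increments:
    - [255,[0,0,0.6],0]
    - [255,[0,0,0],0]
    - [255,[0,0,0],0]
    - [255,[0,0,0],0]

```text
time: 16.45
tool_pos: [0.5548, 0.0031, 0.0284]
ee_rot: [3.141, 0.0, 1.56]
wrist_force: [-1.6, -0.3, 5.4]
width: 0.0418
finger_force: 30.0
```

Emit:
carry_out:
  increments:
    - [0,[0,0,0],0]
    - [0,[0,0,0],0]
    - [0,[0,0,0],0]
    - [0,[0,0,0],0]
    - [0,[0,0,0],0]
    - [0,[0,0,-15],0]
    - [0,[0,0,-45],0]
    - [0,[0,0,-50],0]

```text
time: 17.25
tool_pos: [0.5533, 0.0032, 0.1379]
ee_rot: [-3.138, -0.0, 1.56]
wrist_force: [0.5, -0.7, 0.1]
width: 0.0938
finger_force: 0.0
```

```bash
python3 -c "
from h import *
go(601.6,350.4,110,133.2,8)"
```

```text
n 8 delta [ 48.3 347.2 -27.9] dyaw 43.8
[43.5, 5.6, 3.5, -5.5]
[42.7, 9.7, 3.5, -5.5]
[41.6, 13.7, 3.5, -5.5]
[40.1, 17.6, 3.5, -5.5]
[38.2, 21.4, 3.5, -5.5]
[36.0, 24.9, 3.5, -5.5]
[33.5, 28.3, 3.5, -5.5]
[30.6, 31.3, 3.5, -5.5]
```

Emit:
carry_out:
  increments:
    - [0,[43.5,5.5,3.5],-5.5]
    - [0,[42.5,9.5,3.5],-5.5]
    - [0,[41.5,13.5,3.5],-5.5]
    - [0,[40,17.5,3.5],-5.5]
    - [0,[38,21.5,3.5],-5.5]
    - [0,[36,25,3.5],-5.5]
    - [0,[33.5,28.5,3.5],-5.5]
    - [0,[30.5,31.5,3.5],-5.5]

```text
time: 18.05
tool_pos: [0.6029, 0.3518, 0.111]
ee_rot: [3.14, 0.001, 2.332]
wrist_force: [0.3, 0.3, -0.1]
width: 0.0942
finger_force: 0.0
```

Emit:
carry_out:
  increments:
    - [0,[0,0,0],0]
    - [0,[0,0,0],0]
    - [0,[0,0,0],0]
    - [0,[0,0,0],0]
    - [0,[0,0,0],0]
    - [0,[0,0,0],0]

```text
time: 18.65
tool_pos: [0.6029, 0.3488, 0.1102]
ee_rot: [3.141, 0.0, 2.326]
wrist_force: [-0.4, -0.6, -0.5]
width: 0.0938
finger_force: 0.0
```

```bash
python3 -c "
from h import *
go(601.6,350.4,25,133.2,1)"
```

```text
n 1 delta [ -1.3   1.6 -85.2] dyaw -0.1
[2.0, 0.2, 85.2, 0.1]
```

Emit:
carry_out:
  increments:
    - [0,[2,0,38],0]
    - [0,[0,0,30],0]
    - [0,[0,0,13],0]
    - [0,[0,0,4],0]
    - [0,[0,0,0],0]
    - [0,[0,0,0],0]
    - [0,[0,0,0],0]
    - [0,[0,0,0],0]

```text
time: 19.45
tool_pos: [0.6021, 0.3517, 0.0263]
ee_rot: [3.139, 0.001, 2.328]
wrist_force: [0.6, -0.5, 0.0]
width: 0.0939
finger_force: 0.0
```

Emit:
carry_out:
  increments:
    - [255,[0,0,0],0]
    - [255,[0,0,0],0]
    - [255,[0,0,0],0]
    - [255,[0,0,0],0]
    - [255,[0,0,0],0]
    - [255,[0,0,0],0]
    - [255,[0,0,0],0]
    - [255,[0,0,0],0]

```text
time: 20.25
tool_pos: [0.6011, 0.3512, 0.0246]
ee_rot: [-3.141, 0.0, 2.328]
wrist_force: [-0.8, -0.1, 0.4]
width: 0.0417
finger_force: 30.0
```

Emit:
carry_out:
  increments:
    - [255,[0,0,-15],0]
    - [255,[0,0,-35],0]
    - [255,[0,0,-40],0]
    - [255,[0,0,-35],0]
    - [255,[0,0,0],0]
    - [255,[0,0,0],0]

```text
time: 20.85
tool_pos: [0.6017, 0.3516, 0.1515]
ee_rot: [3.139, 0.001, 2.328]
wrist_force: [-0.1, 0.4, -1.8]
width: 0.0416
finger_force: 30.0
```

```bash
python3 -c "
from h import *
go(556.1,74.9,150,89.1,8)"
```

```text
n 8 delta [ -45.6 -276.7   -1.5] dyaw -44.3
[-21.2, -27.9, 0.2, 5.5]
[-23.8, -25.7, 0.2, 5.5]
[-26.2, -23.3, 0.2, 5.5]
[-28.3, -20.7, 0.2, 5.5]
[-30.2, -17.8, 0.2, 5.5]
[-31.8, -14.9, 0.2, 5.5]
[-33.0, -11.7, 0.2, 5.5]
[-34.0, -8.5, 0.2, 5.5]
```

Emit:
carry_out:
  increments:
    - [255,[-21,-28,0],5.5]
    - [255,[-24,-26,0],5.5]
    - [255,[-26,-23.5,0],5.5]
    - [255,[-28.5,-20.5,0],5.5]
    - [255,[-30,-18,0],5.5]
    - [255,[-32,-15,0],5.5]
    - [255,[-33,-11.5,0],5.5]
    - [255,[-34,-8.5,0],5.5]

```text
time: 21.65
tool_pos: [0.5537, 0.0728, 0.1467]
ee_rot: [-3.136, 0.0, 1.556]
wrist_force: [0.3, -0.7, -0.4]
width: 0.042
finger_force: 30.0
```

Emit:
carry_out:
  increments:
    - [255,[0,0,10],0]
    - [255,[0,0,0],0]
    - [255,[0,0,0],0]
    - [255,[0,0,0],0]
    - [255,[0,0,0],0]
    - [255,[0,0,0],0]
    - [255,[0,0,0],0]
    - [255,[0,0,0],0]

```text
time: 22.45
tool_pos: [0.5558, 0.0744, 0.1398]
ee_rot: [3.141, 0.0, 1.56]
wrist_force: [-0.7, 0.2, -1.7]
width: 0.042
finger_force: 30.0
```

```bash
python3 -c "
from h import *
go(556.1,74.9,31,89.1,1)"
```

```text
n 1 delta [   0.3    0.5 -108.8] dyaw -0.3
[0.5, 0.3, 108.8, 0.3]
```

Emit:
carry_out:
  increments:
    - [255,[0,0,40],0]
    - [255,[0,0,40],0]
    - [255,[0,0,20],0]
    - [255,[0,0,8],0]
    - [255,[0,0,0],0]
    - [255,[0,0,0],0]
    - [255,[0,0,0],0]
    - [255,[0,0,0],0]

```text
time: 23.25
tool_pos: [0.5567, 0.0742, 0.0331]
ee_rot: [3.139, -0.0, 1.56]
wrist_force: [-0.1, 0.2, -0.9]
width: 0.0417
finger_force: 30.0
```

Emit:
carry_out:
  increments:
    - [255,[0,0,1],0]
    - [255,[0,0,0],0]
    - [255,[0,0,0],0]
    - [255,[0,0,1],0]
    - [255,[0,0,0],0]
    - [255,[0,0,0],0]
    - [255,[0,0,0],0]
    - [255,[0,0,0],0]

```text
time: 24.05
tool_pos: [0.5557, 0.0742, 0.0297]
ee_rot: [3.142, 0.0, 1.56]
wrist_force: [-0.2, 0.4, -1.0]
width: 0.0424
finger_force: 30.0
```

Emit:
carry_out:
  increments:
    - [255,[0,0,1],0]
    - [255,[0,0,0],0]
    - [255,[0,0,0],0]
    - [255,[0,0,0],0]
    - [255,[0,0,0],0]

```text
time: 24.55
tool_pos: [0.5557, 0.0742, 0.0287]
ee_rot: [3.142, 0.0, 1.56]
wrist_force: [-0.1, 0.7, -1.8]
width: 0.0419
finger_force: 30.0
```

Emit:
carry_out:
  increments:
    - [255,[0,0,0.8],0]
    - [255,[0,0,0],0]
    - [255,[0,0,0],0]
    - [255,[0,0,0],0]
    - [255,[0,0,0],0]

```text
time: 25.05
tool_pos: [0.5558, 0.0742, 0.0285]
ee_rot: [3.141, 0.0, 1.56]
wrist_force: [-2.3, -0.4, 5.7]
width: 0.0417
finger_force: 30.0
```

Emit:
carry_out:
  increments:
    - [0,[0,0,0],0]
    - [0,[0,0,0],0]
    - [0,[0,0,0],0]
    - [0,[0,0,0],0]
    - [0,[0,0,0],0]
    - [0,[0,0,-15],0]
    - [0,[0,0,-45],0]
    - [0,[0,0,-50],0]

```text
time: 25.85
tool_pos: [0.5544, 0.0741, 0.1381]
ee_rot: [-3.138, 0.0, 1.56]
wrist_force: [0.8, 0.2, 0.3]
width: 0.094
finger_force: 0.0
```

```bash
python3 -c "
from h import *
go(439.7,323.8,90,151.5,8)"
```

```text
n 8 delta [-114.7  249.7  -48.1] dyaw 62.1
[31.1, -14.7, 6.0, -7.8]
[32.7, -10.3, 6.0, -7.8]
[33.8, -5.8, 6.0, -7.8]
[34.3, -1.2, 6.0, -7.8]
[34.2, 3.4, 6.0, -7.8]
[33.4, 8.0, 6.0, -7.8]
[32.0, 12.5, 6.0, -7.8]
[30.0, 16.7, 6.0, -7.8]
```

Emit:
carry_out:
  increments:
    - [0,[31,-14.5,0],-7.8]
    - [0,[32.5,-10.5,0],-7.8]
    - [0,[34,-6,6],-7.8]
    - [0,[34.5,-1,6],-7.8]
    - [0,[34,3.5,6],-7.8]
    - [0,[33.5,8,8],-7.8]
    - [0,[32,12.5,10],-7.8]
    - [0,[30,16.5,10],-7.8]

```text
time: 26.65
tool_pos: [0.4402, 0.3249, 0.0931]
ee_rot: [3.14, 0.001, 2.655]
wrist_force: [0.1, 0.2, 0.1]
width: 0.0939
finger_force: 0.0
```

Emit:
carry_out:
  increments:
    - [0,[0,0,0],0]
    - [0,[0,0,0],0]
    - [0,[0,0,0],0]
    - [0,[0,0,0],0]
    - [0,[0,0,0],0]
    - [0,[0,0,0],0]
    - [0,[0,0,0],0]

```text
time: 27.35
tool_pos: [0.4407, 0.323, 0.092]
ee_rot: [3.142, 0.0, 2.648]
wrist_force: [0.0, 0.3, 0.0]
width: 0.0937
finger_force: 0.0
```

```bash
python3 - <<'E'
from h import *
go(439.7,323.8,18,151.5,1)
im=robot.snapshot("top");cv2.imwrite("pics/top2f.png",im)
for n,p in[("red",(556,75)),("yel",(555,3)),("pur",(554,-71))]:
    x,y=proj("top",[[p[0]/1e3,p[1]/1e3,.06]])[0]; print(n,*rect(im,x,y,.06,V,15))
cv2.imwrite("pics/top2.png",cv2.resize(im[170:330,140:400],None,fx=3,fy=3,interpolation=2))
E
```

```text
n 1 delta [ -1.    0.8 -74. ] dyaw -0.2
[1.3, 0.2, 74.0, 0.2]
red [561.6  74.3] 88.6 [63.3 59.1]
yel [562.7   4. ] -90.0 [63.5 59.4]
pur [553.6 -69.9] -89.9 [62.6 44.4]
```

View pics/top2.png

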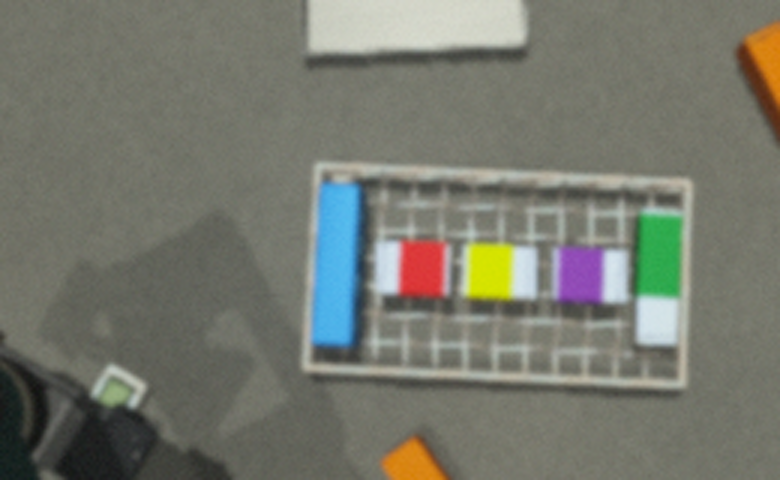

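The picture shows red, yellow and purple in a centred row between ice and diluent, and nothing else has moved. Next is the logger.

Emit:
carry_out:
  increments:
    - [0,[1.5,0,35],0]
    - [0,[0,0,25],0]
    - [0,[0,0,10],0]
    - [0,[0,0,3],0]
    - [0,[0,0,0],0]
    - [0,[0,0,0],0]
    - [0,[0,0,0],0]
    - [0,[0,0,0],0]

```text
time: 28.2
tool_pos: [0.4398, 0.3245, 0.02]
ee_rot: [3.14, 0.001, 2.649]
wrist_force: [-0.6, -0.1, 0.1]
width: 0.094
finger_force: 0.0
```

Emit:
carry_out:
  increments:
    - [255,[0,0,0],0]
    - [255,[0,0,0],0]
    - [255,[0,0,0],0]
    - [255,[0,0,0],0]
    - [255,[0,0,0],0]
    - [255,[0,0,0],0]
    - [255,[0,0,0],0]
    - [255,[0,0,0],0]

```text
time: 29.0
tool_pos: [0.4391, 0.3241, 0.0188]
ee_rot: [-3.141, 0.0, 2.649]
wrist_force: [0.6, -0.4, 0.1]
width: 0.0378
finger_force: 30.0
```

Emit:
carry_out:
  increments:
    - [255,[0,0,-10],0]
    - [255,[0,0,-30],0]
    - [255,[0,0,-40],0]
    - [255,[0,0,-40],0]
    - [255,[0,0,-25],0]
    - [255,[0,0,0],0]
    - [255,[0,0,0],0]

```text
time: 29.7
tool_pos: [0.4392, 0.3241, 0.1641]
ee_rot: [3.141, 0.001, 2.649]
wrist_force: [-0.2, 0.2, -0.6]
width: 0.0375
finger_force: 30.0
```

```bash
python3 -c "
from h import *
go(553.5,-70.5,160,89.1,12)"
```

```text
n 12 delta [ 114.3 -394.6   -4.1] dyaw -62.7
[-24.0, -24.5, 0.3, 5.2]
[-26.1, -22.2, 0.3, 5.2]
[-28.0, -19.7, 0.3, 5.2]
[-29.7, -17.1, 0.3, 5.2]
[-31.1, -14.3, 0.3, 5.2]
[-32.3, -11.4, 0.3, 5.2]
[-33.2, -8.4, 0.3, 5.2]
[-33.8, -5.4, 0.3, 5.2]
[-34.2, -2.3, 0.3, 5.2]
[-34.2, 0.8, 0.3, 5.2]
[-34.0, 3.9, 0.3, 5.2]
[-33.5, 7.0, 0.3, 5.2]
```

Emit:
carry_out:
  increments:
    - [255,[-24,-24.5,0],5.2]
    - [255,[-26,-22,0],5.2]
    - [255,[-28,-19.5,0],5.2]
    - [255,[-29.5,-17,0],5.2]
    - [255,[-31,-14.5,0],5.2]
    - [255,[-32.5,-11.5,0],5.2]

```text
time: 30.3
tool_pos: [0.4951, 0.1256, 0.1609]
ee_rot: [-3.137, -0.002, 2.101]
wrist_force: [0.1, -0.1, -0.7]
width: 0.0377
finger_force: 30.0
```

Emit:
carry_out:
  increments:
    - [255,[-33,-8.5,0],5.2]
    - [255,[-34,-5.5,0],5.2]
    - [255,[-34,-2.5,0],5.2]
    - [255,[-34,1,0],5.2]
    - [255,[-34,4,0],5.2]
    - [255,[-33.5,7,0],5.2]
    - [255,[0,0,10],0]
    - [255,[0,0,0],0]

```text
time: 31.1
tool_pos: [0.5519, -0.0696, 0.1495]
ee_rot: [-3.134, -0.002, 1.559]
wrist_force: [-0.2, -0.4, -0.6]
width: 0.0379
finger_force: 30.0
```

Emit:
carry_out:
  increments:
    - [255,[0,0,20],0]
    - [255,[0,0,0],0]
    - [255,[0,0,0],0]
    - [255,[0,0,0],0]
    - [255,[0,0,0],0]
    - [255,[0,0,0],0]
    - [255,[0,0,0],0]
    - [255,[0,0,0],0]

```text
time: 31.9
tool_pos: [0.5542, -0.0698, 0.1342]
ee_rot: [3.141, 0.0, 1.56]
wrist_force: [0.1, -0.4, -0.7]
width: 0.0377
finger_force: 30.0
```

```bash
python3 -c "
from h import *
go(553.5,-70.5,79,89.1,1)"
```

```text
n 1 delta [ -0.7  -0.7 -55.2] dyaw -0.3
[-0.7, -0.7, 55.2, 0.3]
```

Emit:
carry_out:
  increments:
    - [255,[-0.5,-0.5,25],0]
    - [255,[0,0,18],0]
    - [255,[0,0,8],0]
    - [255,[0,0,1],0]
    - [255,[0,0,0],0]
    - [255,[0,0,0],0]
    - [255,[0,0,0],0]
    - [255,[0,0,0],0]

```text
time: 32.7
tool_pos: [0.554, -0.0703, 0.0827]
ee_rot: [3.14, 0.0, 1.56]
wrist_force: [-0.0, -0.8, -0.7]
width: 0.0375
finger_force: 30.0
```

Emit:
carry_out:
  increments:
    - [255,[0,0,1],0]
    - [255,[0,0,0],0]
    - [255,[0,0,0],0]
    - [255,[0,0,1],0]
    - [255,[0,0,0],0]
    - [255,[0,0,0],0]
    - [255,[0,0,0],0]
    - [255,[0,0,0],0]

```text
time: 33.5
tool_pos: [0.5536, -0.0702, 0.0799]
ee_rot: [3.142, 0.0, 1.56]
wrist_force: [-0.2, -0.4, -0.2]
width: 0.0375
finger_force: 30.0
```

Emit:
carry_out:
  increments:
    - [255,[0,0,0.7],0]
    - [255,[0,0,0],0]
    - [255,[0,0,0],0]
    - [255,[0,0,0],0]
    - [255,[0,0,0],0]

```text
time: 34.0
tool_pos: [0.5536, -0.0703, 0.0792]
ee_rot: [3.142, 0.0, 1.56]
wrist_force: [-0.2, 0.1, -1.2]
width: 0.0375
finger_force: 30.0
```

Emit:
carry_out:
  increments:
    - [255,[0,0,0.6],0]
    - [255,[0,0,0],0]
    - [255,[0,0,0],0]
    - [255,[0,0,0],0]
    - [255,[0,0,0],0]

```text
time: 34.5
tool_pos: [0.5537, -0.0703, 0.0788]
ee_rot: [3.141, 0.0, 1.56]
wrist_force: [-0.9, 0.0, 1.8]
width: 0.0374
finger_force: 30.0
```

Emit:
carry_out:
  increments:
    - [255,[0,0,0.5],0]
    - [255,[0,0,0],0]
    - [255,[0,0,0],0]
    - [255,[0,0,0],0]

```text
time: 34.9
tool_pos: [0.5537, -0.0703, 0.0788]
ee_rot: [3.141, 0.0, 1.56]
wrist_force: [-2.2, -0.8, 5.0]
width: 0.0373
finger_force: 30.0
```

Contact. Releasing, then rising straight up and moving aside.

Emit:
carry_out:
  increments:
    - [0,[0,0,0],0]
    - [0,[0,0,0],0]
    - [0,[0,0,0],0]
    - [0,[0,0,0],0]
    - [0,[0,0,0],0]
    - [0,[0,0,-15],0]
    - [0,[0,0,-45],0]
    - [0,[0,0,-50],0]

```text
time: 35.7
tool_pos: [0.5524, -0.07, 0.1883]
ee_rot: [-3.138, -0.001, 1.56]
wrist_force: [1.4, -0.7, 0.2]
width: 0.0936
finger_force: 0.0
```

Emit:
carry_out:
  increments:
    - [0,[-40,20,0],0]
    - [0,[-45,20,0],0]
    - [0,[-45,20,0],0]
    - [0,[-45,20,0],0]
    - [0,[-40,20,0],0]
    - [0,[0,0,0],0]
    - [0,[0,0,0],0]
    - [0,[0,0,0],0]

```text
time: 36.5
tool_pos: [0.6512, -0.2853, 0.1893]
ee_rot: [3.141, 0.0, 1.561]
wrist_force: [0.4, -0.6, 0.6]
width: 0.0942
finger_force: 0.0
```

```bash
python3 - <<'E'
from h import *
a=robot.snapshot("top");s=robot.snapshot("side")
f=lambda i,n:cv2.resize(i,n,interpolation=2)
cv2.imwrite("pics/fin.png",np.hstack([f(a[210:310,235:385],(450,300)),f(s[205:310,280:380],(333,350))[:300]]))
x,y=proj("top",[[.5537,-.0705,.076]])[0];print("log",*rect(a,x,y,.076,V,15))
print("ice",*rect(a,252,259,.064,lambda c:cv2.inRange(cv2.cvtColor(c,cv2.COLOR_BGR2HSV),(95,100,130),(115,255,255))>0,40),robot.get_obs()["time"])
E
```

```text
log [554.1 -70.2] 88.9 [63.4 42. ]
ice [557.1 133.7] -0.7 [132.8  35. ] 36.6
```

View pics/fin.png

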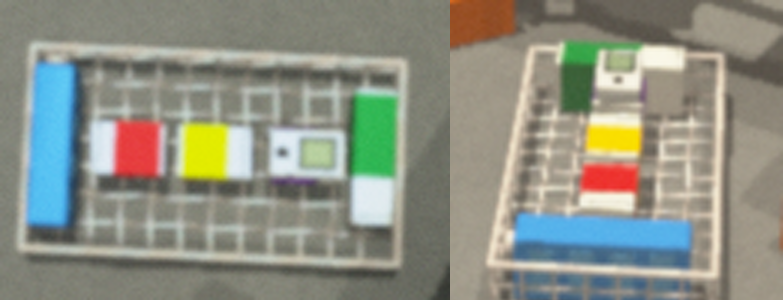

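The final view shows the row centred and evenly spaced, with the logger lying flat and centred on the purple carton. The ice pack has moved less than 1 mm and the diluent looks unmoved. Handing in.

```bash
python3 -c "
from bench import robot
print(robot.close_job())"
```

```text
the job is handed in; nothing more can be done
None
```

I packed the red, yellow and purple cartons upright in one evenly spaced row from ice pack to diluent, laid the logger flat and centred on the purple one, and handed the job in at about 37 s; no verdict was returned.

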